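# Feed a weld coupon home through the guide with a push stick

## Task

Pick up the wooden push stick by its grip and use it to feed the small steel coupon from the open bed through the guide tunnel until it meets the hidden sprung stop, then press it home there with a firm steady push of about 12 newtons for about a second, never hard enough to bend the stop (18 newtons or more). Draw the stick out again, leave the coupon home in the tunnel, and lay the stick flat on the bench, grip upwards, clear of the guide. Do not touch the coupon with the gripper, and leave the other things where they are.

Things in the scene. Friction and masses are not known exactly. Their poses are not given: they have to be found in the camera images.
- feed_guide: Steel feed guide fixed to the bench. x = feed direction, z up; origin at bench level, on the channel's centre line at the tunnel mouth. Base plate 10 mm thick, 78 mm wide, x = -120 to +130 mm; parts slide on its top. Open bed at x < 0, where two cheeks (tops 32 mm above the bench) narrow from 61 mm apart at x = -46 to 43 mm at x = 0.
- guide_mouth (a point): Middle of the tunnel mouth's floor, x = 0 of the guide, 10 mm above the bench. The tunnel runs from here to x = 130 mm: 43 mm wide, 30 mm high inside, walls 14 mm thick, flat cover with its top 46 mm above the bench. All of the guide is smooth ground steel: the coupon slides with only 1 to 4 N until it meets the stop.
- tunnel_end (a point): Middle of the tunnel floor at its closed end, x = 130 mm of the guide. Before it, out of sight, is the sprung stop plate: its face at rest lies anywhere from x = 80 to 105 mm, set anew every time and not measured, so find it by feel. It yields 4 N per mm (8 mm at most) plus 3 N for each 10 mm/s of pushing speed, and springs back when let go.
- coupon: Small weld test coupon, plain steel plate 40 x 80 x 12 mm (a low bead across it adds 2 mm), about 0.3 kg, lying flat on the guide's open bed with its leading end between the cheeks, a few degrees and millimetres askew. Origin at the centre of its underside; its y axis is the long (80 mm) direction, z up.
- push_stick: Plain wooden push stick, 110 g, flat on the bench beside the guide, left of the feed direction. Strip 145 x 24 mm, 16 mm high, with a grip block on top at the rear, 24 mm wide, its top 62 mm above the underside. Origin on the underside below the grip's middle; x points to the blunt tip at x = +95 mm (rear end -50 mm, grip -40 to +20 mm), z up. Hold the grip across its 24 mm.
- stick_tip (a point): Middle of the push stick's blunt tip face (24 mm wide, 16 mm high), 8 mm above its underside.
- vee_block: Bystander: steel V-block, 45 x 60 x 42 mm; origin under its centre. Leave alone.
- nut: Bystander: rusty hexagon nut, 24 x 27 x 13 mm; origin under its centre. Leave alone.
Things that resemble listed ones, but are neither listed nor needed, are in the scene too. There is more than one size of the push_stick; the one meant has the size given above.

How it is judged:
By the outcome, as a careful person would: the job done as asked, in the order asked, and still so for the second after the job is handed in, with the robot touching nothing.
It also fails if it takes over 72 s, if anything falls off the work surface, if the arm or the gripper's body presses on something with over 40 N, if the wrist force passes 120 N, or if a joint passes its speed limit or range.

## Robot

A 6-joint arm with a two-finger parallel gripper is mounted at the origin on the work surface; the furniture and walls round the work are solid. World frame = base frame: x ahead of the robot, y to its left, z up, the work surface at z = 0. Lengths are in mm, angles in degrees, forces in N, time in s.
With the tool pointing down it reaches from about 350 to 850 mm from the base axis. Payload 8.1 kg.
Tool frame: the origin (TCP) lies midway between the tips of the shut fingers; the grasp point (between the pads) lies 19 mm behind it; z points along the fingers, y is the line along which they close (so a half turn about z gives the same grasp; the last joint's range is limited). The gripper opens to 85 mm and grips with 20 to 120 N. Pads are 22 mm wide; open, the fingers measure 114 mm over their backs; the gripper's body (76 mm by 85 mm) begins 54 mm behind the grasp point. The pads swing forward as they close: fully open they stand 13 mm farther back than shut.
Start: joints at [-76.054, 7.471, 85.268, -0, 87.261, -4.893], TCP at [193.765, -567.856, 231.292] pointing down, gripper open.
Joint ranges: [-169.43, 169.43], [-51.17, 129.36], [1.28, 143.12], [-76.62, 256.62], [0, 156.53], [-152.29, 152.29]. Speed limits (degrees/s): [136.94, 136.94, 159.86, 180, 180, 180].

## Interface

Orientations are given as [roll, pitch, yaw] about the fixed x, y, z axes, in that order (R = Rz(yaw) Ry(pitch) Rx(roll)).
In Python, from bench import r, optics, workorder gives the robot as it stands.
- The arm moves only by the shell command python3 -m handwheel 'ROWS' [FORCE]. ROWS is a JSON list of rows, 1 to 8 of them, each an object with the fields ax, ay, az (a rotation vector in normalised numbers (1 is 60 degrees)), sx, sy, sz (the shift in parts of the range, where 1.0 means 400 mm), finger_gap (the finger opening in mm); a field left out counts as zero (the opening has to be given); each row is the pose to reach, as a shift and turn from the pose commanded when the command began, along the tool's axes at that moment; what a row does not reach only later rows make up. A row lasts 1/8 s, in which the tool goes at most 62.5 mm and 10.7 degrees, less where a joint would pass 70% of its speed; a pose out of reach is approached as far as the arm can. The fingers move at their own pace and stop on an object; FORCE is the grip in N (left out, the last holds). Time passes only in rows, so rows that do not move let the fingers close. It prints the time, the measured TCP pose, the force, the opening and the grip force at its end. Shift and turn numbers lie between -1 and 1, and a call with a number outside is refused. Input that does not fit is refused with a message, and nothing moves.
- r.sense(): the state, without advancing time (a new reading comes with each control period).
- optics.snapshot(name): name is "side" or "top" or "wrist"; returns a dict with "pixels" (480x640x3 uint8, blue, green, red), "fx", "fy", "cx", "cy" (pixels), "pose" (4x4, takes a point from camera to world coordinates). Camera axes: x right, y up, looking along -z (the intrinsics and any distortion apply to the point x, -y, -z); pixel columns grow to the right and rows downward; lengths in mm; the calibration is good to about 2 mm. A picture is of the moment at which its call begins. There is no depth.
- workorder.hand_in(): hands the job in; it is judged then, once.
The state is a dict: "time": time; "joint_pos": joint angles; "qd": joint speeds; "joint_efforts": joint torques, N m; "tool_pos": TCP position; "tcp_rot": TCP orientation; "ft_force": force on the tool from outside, world axes, zero at the start; "wrist_torque": the same for the moment, N m; "finger_gap": finger opening in mm; "grip_force": force on a finger pad.
Only numpy, scipy, OpenCV 4.12 (cv2) and the standard library are available. Lean on these libraries where they do the work, as an engineer would, in place of code of your own. Each camera call takes 0.05 s, during which the arm holds its last target. There are 200 camera calls.

## Working session

There is one attempt and no reset: what is moved stays moved. The work goes in short steps, Python scripts to look and compute and a shell command to move; the robot and the scene stay as the last step left them, time stands still between calls to the robot, and variables do not carry over. Pictures are saved under pics/ and viewed, at most 10 in all, crops included, and the job is handed in when it is done.

```bash
mkdir -p pics; ls; python3 - <<'E'
from bench import r, optics, workorder
import cv2
for n in("top","side"):
    s=optics.snapshot(n); cv2.imwrite(f"pics/{n}0.png",s["pixels"]); print(n,{k:v for k,v in s.items() if k!="pixels"})
print(r.sense())
E
```

```text
pics
top {'fx': 475.1462294091428, 'fy': 475.1462294091428, 'cx': 320.24799207554963, 'cy': 245.37967349357288, 'pose': array([[ 1.01413478e-02,  9.86091781e-01, -1.65891989e-01,
         2.50806960e+02],
       [-9.99626871e-01,  1.42055153e-02,  2.33307110e-02,
         3.02288027e+02],
       [ 2.53628036e-02,  1.65593485e-01,  9.85867905e-01,
         9.79301836e+02],
       [ 0.00000000e+00,  0.00000000e+00,  0.00000000e+00,
         1.00000000e+00]])}
side {'fx': 496.18587239910244, 'fy': 496.18587239910244, 'cx': 313.7971483651755, 'cy': 227.08120141773674, 'pose': array([[ 5.47522232e-01, -4.84762741e-01,  6.82073669e-01,
         1.01364395e+03],
       [ 8.36763958e-01,  3.10606183e-01, -4.50943320e-01,
        -1.12984898e+02],
       [ 6.74422115e-03,  8.17636156e-01,  5.75695781e-01,
         5.38232128e+02],
       [ 0.00000000e+00,  0.00000000e+00,  0.00000000e+00,
         1.00000000e+00]])}
{'time': 0.1, 'joint_pos': array([-7.60557797e+01,  7.51106023e+00,  8.53231284e+01, -1.87040956e-03,
        8.72615961e+01, -4.89228557e+00]), 'qd': array([ 0.11243623, -0.06512679, -0.11278799, -0.08178387,  0.0234237 ,
       -0.05165944]), 'joint_efforts': array([ 1.35144863e-03, -5.70951533e+01, -5.01943088e+01, -6.75936849e-05,
        8.18755216e-03, -1.36959133e-05]), 'tool_pos': array([ 193.61895909, -567.37765472,  230.34557083]), 'tcp_rot': array([-1.79904405e+02, -6.30746735e-03,  1.88365915e+01]), 'ft_force': array([ 0.43922456, -0.60973801, -0.08269049]), 'wrist_torque': array([ 0.00468179, -0.01818956, -0.06079205]), 'grip_force': 0.0, 'finger_gap': 85.43987126613027}
```

View pics/top0.png

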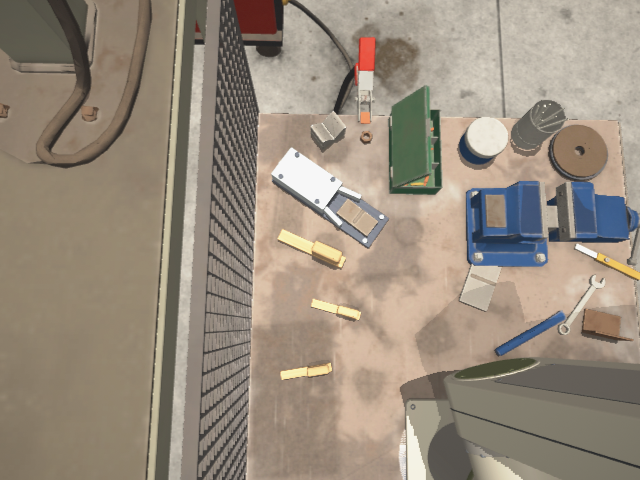

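View pics/side0.png

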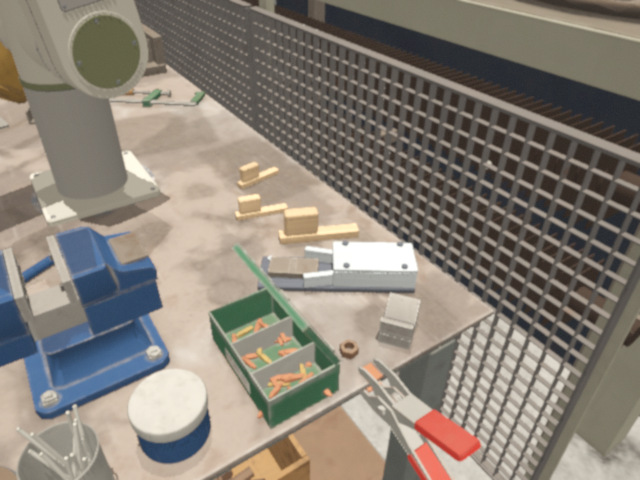

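The top view shows the guide cover at about (305,178), the coupon at (355,217) and the cheeks at (340,200). The big stick lies at (312,250), with its grip at (328,254) and its tip at (280,236). Two smaller sticks are at (336,310) and (306,371). The side view shows the same big stick at (318,228) and the guide at (340,268). I'll make coarse fixes first, then move the wrist camera close.

```bash
cat > h.py <<'E'
import numpy as np, cv2
from bench import r, optics
from scipy.spatial.transform import Rotation as Ro
def ray(s,p):
    d=np.array([(p[0]-s["cx"])/s["fx"],-(p[1]-s["cy"])/s["fy"],-1.]); T=s["pose"]
    return T[:3,3],T[:3,:3]@d
def cast(s,p,z):
    o,d=ray(s,p); return o+d*(z-o[2])/d[2]
def tri(s1,p1,s2,p2):
    (a,u),(b,v)=ray(s1,p1),ray(s2,p2)
    t=np.linalg.lstsq(np.c_[u,-v],b-a,rcond=None)[0]; P,Q=a+t[0]*u,b+t[1]*v
    return (P+Q)/2,np.linalg.norm(P-Q)
def tool(s):
    return Ro.from_euler("xyz",s["tcp_rot"],degrees=True)
def plan(pos,yaw):
    "tool-axes shift and rotvec from current measured pose to pos with tool down, yaw"
    s=r.sense(); R=tool(s); G=Ro.from_euler("xyz",[180,0,yaw],degrees=True)
    return (R.inv()*G).as_rotvec(degrees=True).round(2), R.inv().apply(np.array(pos)-s["tool_pos"]).round(2)
E
python3 - <<'E'
from h import *
t=optics.snapshot("top"); s=optics.snapshot("side"); w=optics.snapshot("wrist")
for n,p,z in [("tip",(281,236),16),("gripend",(345,262),40),("cover c",(305,178),46),("coupon",(355,217),22),("guide rear r",(367,244),10),("guide rear l",(386,222),10),("mouthL",(318,209),46),("mouthR",(341,186),46),("farL",(273,177),46),("farR",(291,149),46)]: print(n,cast(t,p,z).round(0))
for im,nm in((t,"top"),(s,"side")):
    hsv=cv2.cvtColor(im["pixels"],cv2.COLOR_BGR2HSV); m=cv2.inRange(hsv,(15,70,120),(35,255,255))
    for c in cv2.findContours(m,0,2)[0]:
        if cv2.contourArea(c)>150: print(nm,cv2.contourArea(c),cv2.minAreaRect(c))
R=tool(r.sense()); print("wristcam in tool",R.inv().apply(w["pose"][:3,3]-r.sense()["tool_pos"]).round(0), R.as_matrix().T@w["pose"][:3,:3],w["fx"])
E
```

```text
tip [431. 361.  16.]
gripend [376. 230.  40.]
cover c [547. 313.  46.]
coupon [472. 208.  22.]
guide rear r [418. 182.  10.]
guide rear l [466. 142.  10.]
mouthL [482. 285.  46.]
mouthR [531. 239.  46.]
farL [548. 378.  46.]
farR [608. 342.  46.]
top 471.5 ((305.5540771484375, 371.3243103027344), (11.014730453491211, 52.607669830322266), 80.53767395019531)
top 210.0 ((346.07470703125, 311.21990966796875), (28.987049102783203, 10.048843383789062), 14.931418418884277)
top 329.0 ((618.366943359375, 265.80474853515625), (48.81312561035156, 8.843847274780273), 27.8240966796875)
top 803.0 ((311.7680358886719, 246.3968963623047), (71.17576599121094, 16.347074508666992), 23.96249008178711)
top 951.0 ((582.154296875, 149.64683532714844), (52.39556884765625, 46.4113883972168), 72.18110656738281)
top 1463.5 ((104.83502197265625, 98.69035339355469), (56.67668151855469, 171.9444580078125), 40.91438674926758)
side 3028.5 ((296.5, 454.5), (133.0, 49.0), -0.0)
side 1721.5 ((296.2242431640625, 224.70904541015625), (125.034912109375, 42.88133239746094), 12.847704887390137)
side 498.5 ((255.72413635253906, 171.81033325195312), (21.354963302612305, 43.45270919799805), 68.19859313964844)
side 576.0 ((11.5, 65.5), (23.0, 49.0), 0.0)
wristcam in tool [  76.    0. -143.] [[-7.69648114e-04  9.54617023e-01  2.97835101e-01]
 [ 9.99999571e-01  8.88156292e-04 -2.62565865e-04]
 [-5.15173964e-04  2.97834771e-01 -9.54617297e-01]] 372.79686239109196
```

```bash
python3 -c "
from h import *
print(*plan([430,-180,270],40))"
```

```text
[-5.000e-02 -1.000e-02 -2.116e+01] [ 348.8  -290.56  -38.91]
```

The manual's scale: shifts go in shares of 400 mm and turns go in shares of 60 degrees. Converting my numbers, 349 mm / 400 = 0.8725, -290 mm / 400 = -0.725, -21 degrees / 60 = -0.35.

```bash
python3 -m handwheel '[{"az":-0.35,"sx":0.8725,"sy":-0.725,"sz":-0.0975,"finger_gap":85},{"az":-0.35,"sx":0.8725,"sy":-0.725,"sz":-0.0975,"finger_gap":85},{"az":-0.35,"sx":0.8725,"sy":-0.725,"sz":-0.0975,"finger_gap":85},{"az":-0.35,"sx":0.8725,"sy":-0.725,"sz":-0.0975,"finger_gap":85},{"az":-0.35,"sx":0.8725,"sy":-0.725,"sz":-0.0975,"finger_gap":85},{"az":-0.35,"sx":0.8725,"sy":-0.725,"sz":-0.0975,"finger_gap":85},{"az":-0.35,"sx":0.8725,"sy":-0.725,"sz":-0.0975,"finger_gap":85},{"az":-0.35,"sx":0.8725,"sy":-0.725,"sz":-0.0975,"finger_gap":85}]' 80
python3 -c "
from h import *
print(*plan([430,250,180],64))"
```

```text
time: 1.25
tool_pos: [431.9, -177.6, 270.9]
tcp_rot: [180.0, -0.1, 40.1]
ft_force: [0.1, -0.7, 0.2]
finger_gap: 84.7
grip_force: 0.0
[  0.05  -0.06 -23.94] [ 273.7  -328.55   90.98]
```

In the tool's units: -328 mm / 400 = -0.82, 274 mm / 400 = 0.685, -24 degrees / 60 = -0.4.

```bash
python3 -m handwheel '[{"az":-0.4,"sx":0.685,"sy":-0.82,"finger_gap":85},{"az":-0.4,"sx":0.685,"sy":-0.82,"finger_gap":85},{"az":-0.4,"sx":0.685,"sy":-0.82,"sz":0.1,"finger_gap":85},{"az":-0.4,"sx":0.685,"sy":-0.82,"sz":0.2275,"finger_gap":85},{"az":-0.4,"sx":0.685,"sy":-0.82,"sz":0.2275,"finger_gap":85},{"az":-0.4,"sx":0.685,"sy":-0.82,"sz":0.2275,"finger_gap":85},{"az":-0.4,"sx":0.685,"sy":-0.82,"sz":0.2275,"finger_gap":85},{"az":-0.4,"sx":0.685,"sy":-0.82,"sz":0.2275,"finger_gap":85}]'
python3 - <<'E'
from h import *
w=optics.snapshot("wrist"); cv2.imwrite("pics/w1.png",w["pixels"])
import pickle; pickle.dump(w,open("w1.pkl","wb"))
E
```

```text
time: 2.25
tool_pos: [428.6, 249.6, 177.0]
tcp_rot: [-179.8, 0.1, 64.1]
ft_force: [-0.5, 0.1, 0.6]
finger_gap: 84.9
grip_force: 0.0
```

View pics/w1.png

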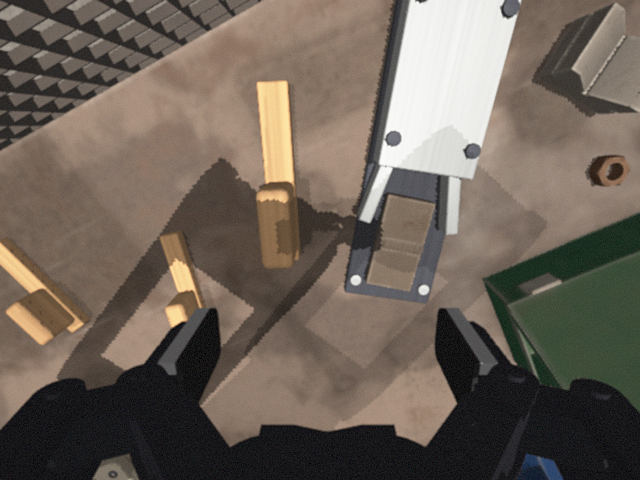

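The wrist view shows the stick upright: tip edge at about (272,82), grip at (277,230). The plate's rear corners are at (345,292) and (428,302). The coupon is at (402,243) and the cover's front edge runs from (378,166) to (475,178). I'll take a second view.

In the tool's units: -60 mm / 400 = -0.15, 40 mm / 400 = 0.1.

```bash
python3 -m handwheel '[{"sx":0.1,"sy":-0.15,"finger_gap":85},{"sx":0.1,"sy":-0.15,"finger_gap":85},{"sx":0.1,"sy":-0.15,"finger_gap":85}]'
python3 - <<'E'
from h import *
w=optics.snapshot("wrist"); cv2.imwrite("pics/w2.png",w["pixels"])
import pickle; pickle.dump(w,open("w2.pkl","wb"))
E
```

```text
time: 2.68
tool_pos: [394.9, 308.5, 179.9]
tcp_rot: [179.9, -0.0, 63.9]
ft_force: [0.7, -0.3, -0.2]
finger_gap: 84.7
grip_force: 0.0
```

View pics/w2.png

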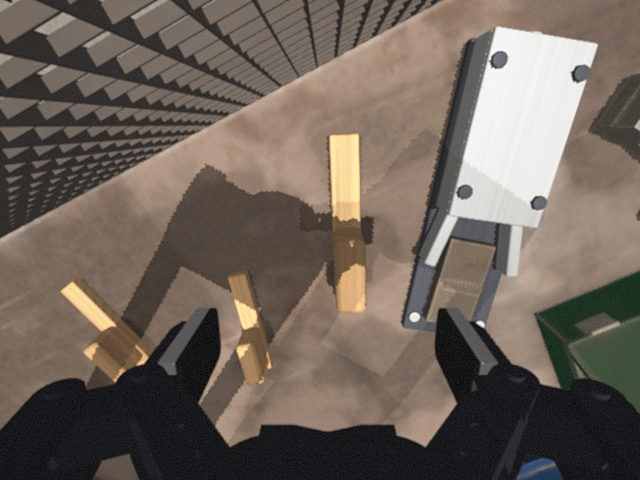

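```bash
python3 - <<'E'
from h import *
import pickle
W=[pickle.load(open(f"w{i}.pkl","rb")) for i in(1,2)]
def best(m,c,eps):
    m=cv2.morphologyEx(m,cv2.MORPH_OPEN,np.ones((3,3)))
    for k in cv2.findContours(m,0,2)[0]:
        if cv2.pointPolygonTest(k,c,False)>=0: return cv2.approxPolyDP(k,eps,True)[:,0].tolist(),cv2.contourArea(k)
for i,(w,st,cv,cp) in enumerate(zip(W,[(273,130),(345,180)],[(450,80),(500,130)],[(402,240),(462,285)])):
    hsv=cv2.cvtColor(w["pixels"],cv2.COLOR_BGR2HSV)
    print(i,[hsv[p[1],p[0]] for p in(st,cv,cp)])
    print("stick",best(cv2.inRange(hsv,(10,95,60),(35,255,255)),st,2.5))
    print("cover",best(cv2.inRange(hsv,(0,0,165),(180,40,255)),cv,3))
    g=cv2.GaussianBlur(hsv,(5,5),0); print("dark plate",best(cv2.inRange(hsv,(90,0,20),(140,255,110)),(404,300) if i==0 else (425,325),3))
    h0=hsv[cp[1],cp[0]].astype(int); print("coupon",best(cv2.inRange(hsv,(5,30,60),(25,130,200)),cp,3))
E
```

```text
0 [array([ 19, 103, 245], dtype=uint8), array([ 30,   3, 240], dtype=uint8), array([ 13,  61, 141], dtype=uint8)]
stick ([[286, 80], [256, 83], [256, 86], [259, 83], [264, 85], [262, 103], [267, 156], [263, 161], [266, 159], [267, 165], [264, 166], [265, 184], [256, 194], [265, 267], [288, 267], [299, 257], [289, 93], [287, 110], [292, 178], [290, 181], [284, 179], [279, 83]], 5184.0)
cover ([[503, 0], [410, 0], [385, 133], [398, 131], [401, 141], [396, 146], [383, 141], [380, 168], [361, 219], [370, 220], [392, 167], [450, 176], [447, 233], [457, 232], [460, 180], [455, 177], [472, 178], [478, 161], [466, 159], [462, 149], [472, 142], [482, 146], [516, 18], [501, 15], [499, 6]], 18255.0)
dark plate None
coupon ([[388, 193], [376, 244], [379, 248], [373, 251], [366, 282], [410, 290], [435, 204]], 4234.0)
1 [array([ 20,  95, 250], dtype=uint8), array([ 40,   3, 243], dtype=uint8), array([ 14,  64, 136], dtype=uint8)]
stick None
cover ([[496, 26], [488, 59], [498, 50], [504, 51], [508, 59], [499, 69], [486, 64], [456, 185], [468, 184], [473, 193], [462, 200], [454, 194], [450, 213], [426, 263], [435, 264], [457, 217], [512, 225], [507, 276], [516, 276], [522, 226], [538, 227], [542, 213], [533, 210], [529, 201], [535, 195], [548, 198], [585, 83], [573, 82], [570, 71], [577, 64], [590, 66], [597, 44]], 18665.5)
dark plate ([[416, 323], [418, 328], [436, 328], [423, 316]], 150.5)
coupon ([[494, 246], [450, 239], [427, 321], [436, 322], [438, 309], [457, 307], [470, 320]], 3343.5)
```

```bash
python3 - <<'E'
from h import *
import pickle
a,b=[pickle.load(open(f"w{i}.pkl","rb")) for i in(1,2)]
L=dict(tipL=((257,83),(330,135)),tipR=((287,81),(359,134)),gripRearL=((265,267),(338,310)),gripRearR=((292,267),(365,310)),coverL=((380,168),(450,214)),coverR=((473,178),(538,227)),boltL=((394,139),(464,191)),boltR=((472,151),(540,203)),boltFL=((422,-3),(499,60)),boltFR=((510,8),(581,74)),ckL=((365,220),(430,264)),ckR=((452,233),(511,276)),cpL1=((388,193),(450,239)),cpR1=((435,204),(494,246)),cpL0=((366,282),(427,321)),plL=((355,281),(414,317)),plR=((424,290),(480,325)))
for k,(p,q) in L.items(): P,e=tri(a,p,b,q); print(k,P.round(1),round(e,1))
print("zplanes")
for w in(a,b):
  i=0 if w is a else 1
  for k,z in dict(tipL=16,tipR=16,gripRearL=62,gripRearR=62,coverL=46,coverR=46,boltL=46,boltR=46,boltFR=46,ckL=32,ckR=32,cpL1=22,cpR1=22,cpL0=22,plL=10,plR=10).items(): print(k,cast(w,L[k][i],z)[:2].round(1),end=" ")
  print()
E
```

```text
tipL [427.1 368.3  13.7] 0.7
tipR [448.2 359.   16.6] 0.3
gripRearL [373.8 245.3  54.2] 0.6
gripRearR [393.5 237.6  58.1] 1.0
coverL [484.6 273.4  37.8] 2.7
coverR [540.8 238.   47.2] 0.1
boltL [500.4 288.   42.9] 0.2
boltR [545.  257.9  52.7] 0.5
boltFL [551.9 362.1  43. ] 2.0
boltFR [596.4 330.5  50.4] 0.0
ckL [456.9 239.6  32.8] 0.2
ckR [515.3 198.   30.2] 1.1
cpL1 [481.8 248.9  23.1] 1.6
cpR1 [514.8 221.7  14.3] 0.2
cpL0 [435.2 188.6  28.8] 0.6
plL [425.8 186.8  12.1] 0.7
plR [478.1 152.1  13.1] 0.8
zplanes
tipL [427.  367.7] tipR [448.  359.1] gripRearL [376.1 247.3] gripRearR [394.1 238.5] coverL [482.9 274. ] coverR [541.1 237.6] boltL [499.9 288.2] boltR [546.9 256.2] boltFR [598.6 330.7] ckL [457.  239.4] ckR [515.4 199.1] cpL1 [482.6 249. ] cpR1 [513.4 224.1] cpL0 [434.8 185.8] plL [425.2 185.7] plR [477.9 150.2] 
tipL [427.4 368.5] tipR [448.4 359.1] gripRearL [375.6 249.3] gripRearR [394.5 240. ] coverL [484.1 277. ] coverR [541.4 237.4] boltL [499.7 289. ] boltR [548.1 255. ] boltFR [599.1 329.7] ckL [456.9 239.2] ckR [514.2 198.9] cpL1 [481.3 248. ] cpR1 [512.7 225.6] cpL0 [435.1 184.1] plL [426.  185.7] plR [478.9 150.2]
```

```bash
python3 -c "
from h import *
for z in (90,24): print(*plan([396.3,269.3,z],66.4))
print(r.sense()['tool_pos'])"
```

```text
[ 0.06 -0.01 -2.58] [-34.33  17.99  89.81]
[ 0.06 -0.01 -2.58] [-34.34  17.92 155.81]
[395.21106728 308.06204336 179.80291704]
```

In the tool's units: 90 mm / 400 = 0.225, 60 mm / 400 = 0.15, -2.5 degrees / 60 = -0.0417.

```bash
python3 -m handwheel '[{"az":-0.0417,"sx":-0.0858,"sy":0.045,"sz":0.15,"finger_gap":85},{"az":-0.0417,"sx":-0.0858,"sy":0.045,"sz":0.225,"finger_gap":85},{"az":-0.0417,"sx":-0.0858,"sy":0.045,"sz":0.225,"finger_gap":85},{"az":-0.0417,"sx":-0.0858,"sy":0.045,"sz":0.225,"finger_gap":85},{"az":-0.0417,"sx":-0.0858,"sy":0.045,"sz":0.225,"finger_gap":85}]' 100
python3 - <<'E'
from h import *
import pickle
w=optics.snapshot("wrist"); cv2.imwrite("pics/w3.png",w["pixels"])
print(r.sense()["tool_pos"],r.sense()["tcp_rot"])
pickle.dump(w,open("w3.pkl","wb"))
E
```

```text
time: 3.35
tool_pos: [397.2, 271.1, 91.7]
tcp_rot: [179.9, -0.2, 66.3]
ft_force: [0.9, 0.4, 0.1]
finger_gap: 84.9
grip_force: 0.0
[397.00909076 271.17961192  91.46840913] [ 1.79873288e+02 -1.60949511e-01  6.63469881e+01]
```

View pics/w3.png

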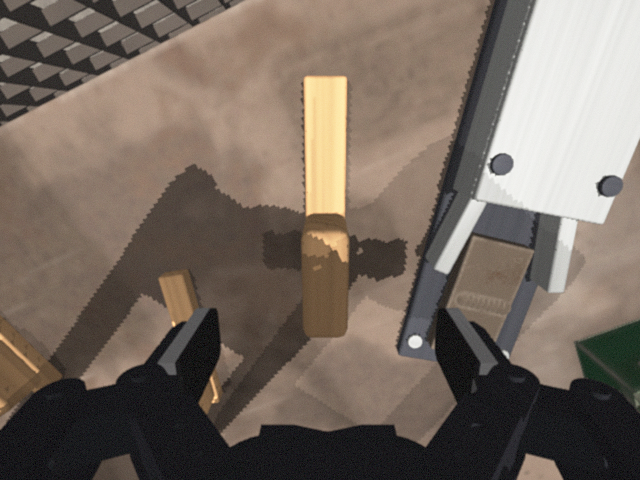

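The stick is centred at column 326, midway between the fingers, and upright: tip edge at row 76, grip end at row 337. I'll descend and grip.

In the tool's units: 67.5 mm / 400 = 0.1688, 60 mm / 400 = 0.15.

```bash
python3 - <<'E'
from h import *
import pickle
w=pickle.load(open("w3.pkl","rb"))
for k,p,z in [("tL",(304,77),16),("tR",(348,76),16),("gL",(303,336),62),("gR",(347,335),62),("gFL",(302,228),62),("bL",(501,164),46),("bR",(610,187),46),("cL",(476,199),46),("cR",(606,222),46),("plL",(415,342),10)]: print(k,cast(w,p,z).round(1))
E
python3 -m handwheel '[{"sz":0.1,"finger_gap":85},{"sz":0.15,"finger_gap":85},{"sz":0.1688,"finger_gap":85},{"sz":0.1688,"finger_gap":85},{"sz":0.1688,"finger_gap":85},{"sz":0.1688,"finger_gap":20},{"sz":0.1688,"finger_gap":20},{"sz":0.1688,"finger_gap":20}]' 100
python3 -m handwheel '[{"finger_gap":20},{"finger_gap":20},{"finger_gap":20},{"finger_gap":20}]'
```

```text
tL [426.7 368.3  16. ]
tR [448.7 359.2  16. ]
gL [373.6 248.5  62. ]
gR [395.1 239.7  62. ]
gFL [397.9 302.2  62. ]
bL [500.1 288.6  46. ]
bR [547.8 255.1  46. ]
cL [483.4 276.6  46. ]
cR [542.3 237.4  46. ]
plL [426.2 185.3  10. ]
time: 4.4
tool_pos: [395.6, 270.4, 22.0]
tcp_rot: [180.0, -0.0, 66.3]
ft_force: [0.3, 0.6, 0.9]
finger_gap: 31.7
grip_force: 0.0
time: 4.9
tool_pos: [395.8, 270.5, 22.1]
tcp_rot: [180.0, -0.0, 66.3]
ft_force: [-0.9, 0.1, 5.3]
finger_gap: 23.2
grip_force: 98.1
```

In the tool's units: -65 mm / 400 = -0.1625, -60 mm / 400 = -0.15.

```bash
python3 -m handwheel '[{"sz":-0.075,"finger_gap":20},{"sz":-0.15,"finger_gap":20},{"sz":-0.1625,"finger_gap":20},{"sz":-0.1625,"finger_gap":20}]' 110
python3 -c "
from h import *
for z in (87,34.5): print(*plan([383.7,69.8,z],55.5))"
```

```text
time: 5.4
tool_pos: [395.1, 270.2, 86.0]
tcp_rot: [-180.0, 0.0, 66.3]
ft_force: [-0.3, 0.5, -0.7]
finger_gap: 22.7
grip_force: 107.6
[-0.02  0.03 10.84] [-188.09   69.96   -0.97]
[-0.02  0.03 10.84] [-188.06   69.98   51.53]
```

In the tool's units: -188 mm / 400 = -0.47, -145 mm / 400 = -0.3625, 10.8 degrees / 60 = 0.18.

```bash
python3 -m handwheel '[{"az":0.05,"sx":-0.1125,"sy":0.0425,"finger_gap":20},{"az":0.1,"sx":-0.2375,"sy":0.0875,"finger_gap":20},{"az":0.15,"sx":-0.3625,"sy":0.135,"finger_gap":20},{"az":0.18,"sx":-0.47,"sy":0.175,"finger_gap":20},{"az":0.18,"sx":-0.47,"sy":0.175,"finger_gap":20},{"az":0.18,"sx":-0.47,"sy":0.175,"finger_gap":20}]'
python3 - <<'E'
from h import *
import pickle
w=optics.snapshot("wrist"); cv2.imwrite("pics/w4.png",w["pixels"])
print(r.sense()["tool_pos"],r.sense()["tcp_rot"],r.sense()["ft_force"])
pickle.dump(w,open("w4.pkl","wb"))
E
```

```text
time: 6.15
tool_pos: [383.4, 70.2, 85.6]
tcp_rot: [-179.9, 0.0, 55.5]
ft_force: [0.5, 0.6, -1.9]
finger_gap: 22.7
grip_force: 107.8
[383.57440626  70.6300915   85.87983081] [-1.79914136e+02  3.46626446e-02  5.55650222e+01] [-0.46478577 -0.07072901 -0.07551214]
```

View pics/w4.png

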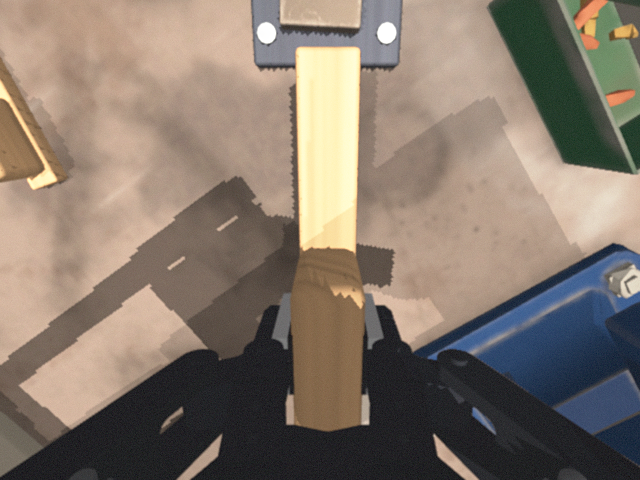

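The held stick is straight, tip centre at (328,47). The guide plate is centred at column 327 (bolts at 266 and 387) and the coupon's rear end at column 320.

```bash
python3 - <<'E'
from h import *
import pickle
w=pickle.load(open("w4.pkl","rb")); M=np.array([512.3,256.9]); a=np.radians(55.5); u=np.array([np.cos(a),np.sin(a)]);n=np.array([-u[1],u[0]])
for k,p,z in [("tL",(296,47),80),("tR",(360,47),80),("bend0",(300,250),80),("bend1",(356,250),80),("bL",(266,33),10),("bR",(387,33),10),("cpL",(281,22),22),("cpR",(360,28),22),("eL",(255,67),10),("eR",(399,67),10)]:
    P=cast(w,p,z)[:2]; print(k,P.round(1),((P-M)@u).round(1),((P-M)@n).round(1))
print("tcp",((r.sense()["tool_pos"][:2]-M)@np.c_[u,n]).round(1))
E
```

```text
tL [432.5 160.9] -124.3 11.4
tR [451.5 147.9] -124.3 -11.6
bend0 [388.7  97.7] -201.2 11.7
bend1 [408.1  84.4] -201.2 -11.9
bL [426.2 188.5] -105.2 32.2
bR [478.3 152.6] -105.2 -31.1
cpL [435.2 185. ] -102.9 22.8
cpR [465.7 160.9] -105.5 -16.0
eL [411.5 178.9] -121.4 38.9
eR [475.  135.1] -121.5 -38.3
tcp [-226.4    0.6]
```

```bash
python3 -m handwheel '[{"sz":0.0625,"finger_gap":20},{"sz":0.1125,"finger_gap":20},{"sz":0.1263,"finger_gap":20},{"sz":0.1263,"finger_gap":20},{"sz":0.1263,"finger_gap":20}]'
python3 - <<'E'
from h import *
s=optics.snapshot("side"); cv2.imwrite("pics/s5.png",cv2.resize(s["pixels"][190:310,150:350],None,fx=4,fy=4,interpolation=cv2.INTER_CUBIC))
for x in(330,):print(r.sense()["tool_pos"],r.sense()["ft_force"])
E
```

```text
time: 6.82
tool_pos: [384.9, 70.4, 37.1]
tcp_rot: [179.9, -0.0, 55.6]
ft_force: [-0.1, 0.2, -1.3]
finger_gap: 23.2
grip_force: 107.8
[384.95677649  70.28515089  37.18917394] [-0.23244376 -0.25006666 -1.61069409]
```

View pics/s5.png

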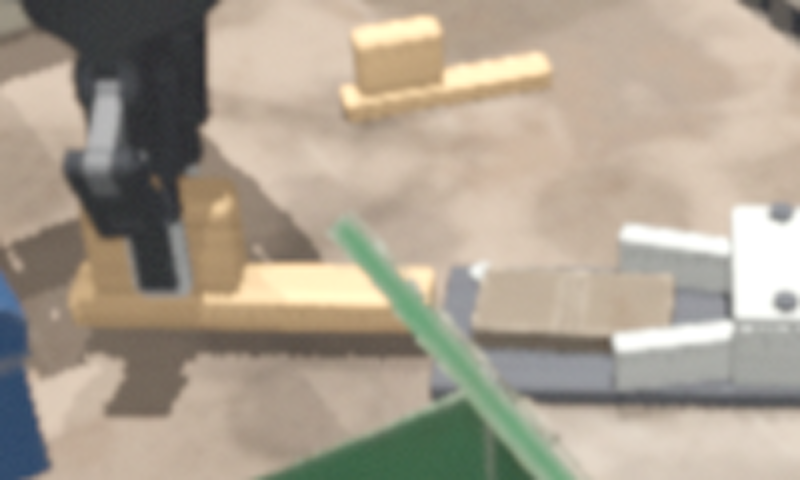

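```bash
python3 - <<'E'
from h import *
s=optics.snapshot("side"); M=np.array([512.3,256.9]); a=np.radians(55.5); u=np.array([np.cos(a),np.sin(a)]);n=np.array([-u[1],u[0]])
for k,p,lat in [("rear b",(75,322),-12),("mid b",(240,330),-12),("tip b",(405,331),-12),("tiptop far",(433,268),12),("toptop near",(400,305),-12),("near rear top",(90,294),-12),("plate",(436,366),-39),("plate2",(610,388),-39),("coupon trail R top",(472,330),-16)]:
    o,d=ray(s,(150+p[0]/4,190+p[1]/4)); t=(lat-(o[:2]-M)@n)/(d[:2]@n); P=o+t*d; print(k,((P[:2]-M)@u).round(1),P[2].round(1))
E
```

```text
rear b -266.0 16.9
mid b -199.3 14.5
tip b -132.3 15.7
tiptop far -122.9 29.3
toptop near -133.4 29.2
near rear top -257.6 31.8
plate -116.4 21.2
plate2 -48.4 11.5
coupon trail R top -104.6 20.3
```

In the tool's units: 20 mm / 400 = 0.05, 18 mm / 400 = 0.045.

```bash
cat > guard.py <<'E'
# exit 1 when the force against the feed direction exceeds the limit (argv 1)
import sys; from h import *
a=np.radians(55.5); s=r.sense(); f=-s["ft_force"]@np.array([np.cos(a),np.sin(a),0]); p=s["tool_pos"][:2]-[512.3,256.9]
print("push %.1f  tip x %.1f lat %.1f z %.1f"%(f,p@[np.cos(a),np.sin(a)]+102.2,p@[-np.sin(a),np.cos(a)],s["tool_pos"][2]), s["ft_force"].round(1)); sys.exit(f>float(sys.argv[1]))
E
python3 -m handwheel '[{"sy":-0.005,"sz":0.005,"finger_gap":20},{"sx":0.01,"sy":-0.005,"sz":0.005,"finger_gap":20},{"sx":0.02,"sy":-0.005,"sz":0.005,"finger_gap":20},{"sx":0.03,"sy":-0.005,"sz":0.005,"finger_gap":20},{"sx":0.035,"sy":-0.005,"sz":0.005,"finger_gap":20},{"sx":0.04,"sy":-0.005,"sz":0.005,"finger_gap":20},{"sx":0.045,"sy":-0.005,"sz":0.005,"finger_gap":20},{"sx":0.05,"sy":-0.005,"sz":0.005,"finger_gap":20}]' | tail -1; python3 guard.py 6 &&
python3 -m handwheel '[{"sx":0.0075,"finger_gap":20},{"sx":0.015,"finger_gap":20},{"sx":0.0225,"finger_gap":20},{"sx":0.03,"finger_gap":20},{"sx":0.0375,"finger_gap":20},{"sx":0.045,"finger_gap":20},{"sx":0.0525,"finger_gap":20},{"sx":0.06,"finger_gap":20}]' | tail -1; python3 guard.py 6 &&
python3 -m handwheel '[{"sx":0.0075,"finger_gap":20},{"sx":0.015,"finger_gap":20},{"sx":0.0225,"finger_gap":20},{"sx":0.03,"finger_gap":20},{"sx":0.0375,"finger_gap":20},{"sx":0.045,"finger_gap":20},{"sx":0.0525,"finger_gap":20},{"sx":0.06,"finger_gap":20}]' | tail -1; python3 guard.py 6
```

```text
grip_force: 107.8
push 1.3  tip x -104.5 lat 1.7 z 34.3 [-0.2 -1.5  0. ]
push 1.3  tip x -104.5 lat 1.7 z 34.3 [-0.2 -1.5  0. ]
push 1.3  tip x -104.5 lat 1.7 z 34.3 [-0.2 -1.5  0. ]False
False
False
```

In the tool's units: 24 mm / 400 = 0.06, 21 mm / 400 = 0.0525.

```bash
sed -i 's/sys.exit(f>float(sys.argv\[1\]))/sys.exit(int(f>float(sys.argv[1])))/' guard.py
python3 -m handwheel '[{"sx":0.0075,"finger_gap":20},{"sx":0.015,"finger_gap":20},{"sx":0.0225,"finger_gap":20},{"sx":0.03,"finger_gap":20},{"sx":0.0375,"finger_gap":20},{"sx":0.045,"finger_gap":20},{"sx":0.0525,"finger_gap":20},{"sx":0.06,"finger_gap":20}]' | tail -1; python3 guard.py 6 &&
python3 -m handwheel '[{"sx":0.0075,"finger_gap":20},{"sx":0.015,"finger_gap":20},{"sx":0.0225,"finger_gap":20},{"sx":0.03,"finger_gap":20},{"sx":0.0375,"finger_gap":20},{"sx":0.045,"finger_gap":20},{"sx":0.0525,"finger_gap":20},{"sx":0.06,"finger_gap":20}]' | tail -1; python3 guard.py 6
```

```text
grip_force: 107.8
push 1.1  tip x -80.2 lat 1.8 z 34.3 [-0.4 -1.1 -1. ]
grip_force: 107.8
push 2.6  tip x -56.2 lat 1.8 z 34.3 [-1.2 -2.3 -1. ]
```

```bash
python3 - <<'E'
from h import *
w=optics.snapshot("wrist"); s=optics.snapshot("side")
b=cv2.resize(s["pixels"][190:310,150:350],(400,240)); a=cv2.resize(w["pixels"][:400,120:540],(400,381)); cv2.imwrite("pics/w6.png",np.hstack([a,cv2.copyMakeBorder(b,0,141,0,0,0)]))
E
```

```text
(no output)
```

View pics/w6.png

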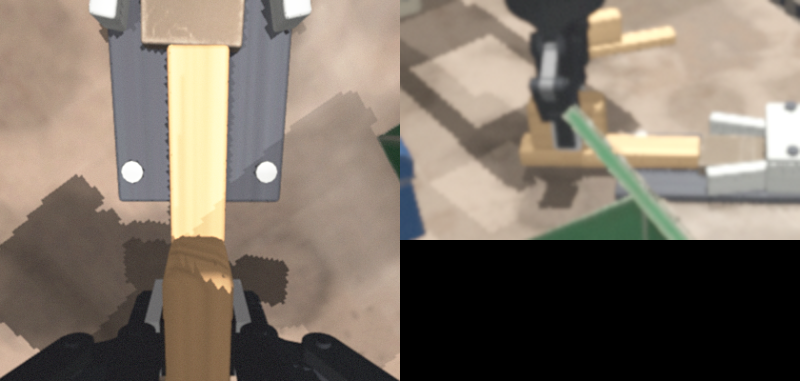

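The crop shows the stick tip at (198,45) butted on the coupon's rear edge. The coupon is straight and its front is in the tunnel. I'll go on to tip x ≈ -6, then slow down.

In the tool's units: 24 mm / 400 = 0.06, 21 mm / 400 = 0.0525.

```bash

python3 -m handwheel '[{"sx":0.0075,"finger_gap":20},{"sx":0.015,"finger_gap":20},{"sx":0.0225,"finger_gap":20},{"sx":0.03,"finger_gap":20},{"sx":0.0375,"finger_gap":20},{"sx":0.045,"finger_gap":20},{"sx":0.0525,"finger_gap":20},{"sx":0.06,"finger_gap":20}]' | tail -1; python3 guard.py 6 &&
python3 -m handwheel '[{"sx":0.0075,"finger_gap":20},{"sx":0.015,"finger_gap":20},{"sx":0.0225,"finger_gap":20},{"sx":0.03,"finger_gap":20},{"sx":0.0375,"finger_gap":20},{"sx":0.045,"finger_gap":20},{"sx":0.05,"finger_gap":20},{"sx":0.055,"finger_gap":20}]' | tail -1; python3 guard.py 6 &&
python3 -m handwheel '[{"sx":0.0013,"finger_gap":20},{"sx":0.0025,"finger_gap":20},{"sx":0.0038,"finger_gap":20},{"sx":0.005,"finger_gap":20},{"sx":0.0063,"finger_gap":20},{"sx":0.0075,"finger_gap":20}]' | tail -1; python3 guard.py 5
```

```text
grip_force: 107.8
push 1.7  tip x -32.2 lat 1.8 z 34.3 [-0.9 -1.5 -0.6]
grip_force: 107.7
push 1.3  tip x -10.3 lat 1.9 z 34.3 [ 0.4 -1.8 -1.9]
grip_force: 107.7
push 0.9  tip x -7.3 lat 1.8 z 34.3 [-0.2 -1.  -0.6]
```

In the tool's units: 2.5 mm / 400 = 0.0063, 1.5 mm / 400 = 0.0038.

```bash

python3 -m handwheel '[{"sx":0.0013,"finger_gap":20},{"sx":0.0025,"finger_gap":20},{"sx":0.0038,"finger_gap":20},{"sx":0.005,"finger_gap":20},{"sx":0.0063,"finger_gap":20}]' | tail -1; python3 guard.py 4.5 &&
python3 -m handwheel '[{"sx":0.0013,"finger_gap":20},{"sx":0.0025,"finger_gap":20},{"sx":0.0038,"finger_gap":20},{"sx":0.005,"finger_gap":20},{"sx":0.0063,"finger_gap":20}]' | tail -1 && python3 guard.py 4.5 &&
python3 -m handwheel '[{"sx":0.0013,"finger_gap":20},{"sx":0.0025,"finger_gap":20},{"sx":0.0038,"finger_gap":20},{"sx":0.005,"finger_gap":20},{"sx":0.0063,"finger_gap":20}]' | tail -1 && python3 guard.py 4.5 &&
python3 -m handwheel '[{"sx":0.0013,"finger_gap":20},{"sx":0.0025,"finger_gap":20},{"sx":0.0038,"finger_gap":20},{"sx":0.005,"finger_gap":20},{"sx":0.0063,"finger_gap":20}]' | tail -1 && python3 guard.py 4.5 &&
python3 -m handwheel '[{"sx":0.0013,"finger_gap":20},{"sx":0.0025,"finger_gap":20},{"sx":0.0038,"finger_gap":20},{"sx":0.005,"finger_gap":20},{"sx":0.0063,"finger_gap":20}]' | tail -1 && python3 guard.py 4.5 &&
python3 -m handwheel '[{"sx":0.0013,"finger_gap":20},{"sx":0.0025,"finger_gap":20},{"sx":0.0038,"finger_gap":20},{"sx":0.005,"finger_gap":20},{"sx":0.0063,"finger_gap":20}]' | tail -1 && python3 guard.py 4.5
```

```text
grip_force: 107.7
push 2.1  tip x -4.8 lat 1.8 z 34.3 [-0.4 -2.3 -0.9]
grip_force: 107.7
push 0.3  tip x -2.3 lat 1.8 z 34.3 [ 0.8 -0.9 -0.6]
grip_force: 107.7
push 1.9  tip x 0.2 lat 1.9 z 34.3 [-0.8 -1.7 -0.6]
grip_force: 107.7
push 2.1  tip x 2.7 lat 1.8 z 34.3 [-1.7 -1.3 -1. ]
grip_force: 107.7
push 1.8  tip x 5.2 lat 1.8 z 34.3 [-1.  -1.5 -0.9]
grip_force: 108.0
push 9.1  tip x 6.8 lat 1.8 z 34.2 [-5.1 -7.6  4.4]
```

In the tool's units: 0.2 mm / 400 = 0.0005.

```bash

python3 -m handwheel '[{"finger_gap":20},{"sx":0.0005,"finger_gap":20}]' | tail -1; python3 guard.py 16;
python3 -m handwheel '[{"sx":0.0005,"finger_gap":20},{"sx":0.001,"finger_gap":20}]' | tail -1; python3 guard.py 11.5 &&
python3 -m handwheel '[{"sx":0.0005,"finger_gap":20},{"sx":0.001,"finger_gap":20}]' | tail -1; python3 guard.py 16
```

```text
grip_force: 108.0
push 8.6  tip x 7.0 lat 1.9 z 34.2 [-5.6 -6.6  3.6]
grip_force: 108.1
push 10.1  tip x 7.1 lat 1.8 z 34.2 [-6.4 -7.9  5.3]
grip_force: 108.2
push 11.2  tip x 7.4 lat 1.8 z 34.2 [-6.6 -9.   6.1]
```

In the tool's units: 0.6 mm / 400 = 0.0015, 0.4 mm / 400 = 0.001.

```bash

python3 -m handwheel '[{"sx":0.0005,"finger_gap":20},{"sx":0.001,"finger_gap":20},{"sx":0.0015,"finger_gap":20},{"sx":0.0015,"finger_gap":20}]' | tail -1; python3 guard.py 15;
```

```text
grip_force: 108.4
push 13.2  tip x 7.7 lat 1.8 z 34.2 [ -7.8 -10.7   6.6]
```

```bash

for i in 1 2 3; do python3 -m handwheel '[{"finger_gap":20},{"finger_gap":20},{"finger_gap":20},{"finger_gap":20}]' | head -1; python3 guard.py 15; done
```

```text
time: 18.27
push 12.1  tip x 7.7 lat 1.8 z 34.2 [-7.1 -9.9  5.9]
time: 18.77
push 11.9  tip x 7.7 lat 1.8 z 34.2 [-6.9 -9.7  6. ]
time: 19.27
push 12.7  tip x 7.7 lat 1.8 z 34.2 [ -7.1 -10.6   6.1]
```

Taking off the sliding friction of about 1.7 N, the stop itself is getting about 10.5 N. I'll add a touch and hold.

In the tool's units: 0.5 mm / 400 = 0.0013, 0.35 mm / 400 = 0.0009.

```bash

python3 -m handwheel '[{"sx":0.0005,"finger_gap":20},{"sx":0.0009,"finger_gap":20},{"sx":0.0013,"finger_gap":20},{"sx":0.0013,"finger_gap":20}]' | head -1; python3 guard.py 15
python3 -m handwheel '[{"finger_gap":20},{"finger_gap":20},{"finger_gap":20},{"finger_gap":20}]' | head -1; python3 guard.py 15
python3 -m handwheel '[{"finger_gap":20},{"finger_gap":20},{"finger_gap":20},{"finger_gap":20}]' | head -1; python3 guard.py 15
```

```text
time: 19.77
push 13.3  tip x 7.9 lat 1.8 z 34.2 [ -7.9 -10.8   7.5]
time: 20.27
push 13.6  tip x 7.9 lat 1.8 z 34.2 [ -8.3 -10.8   7.9]
time: 20.78
push 14.1  tip x 7.9 lat 1.8 z 34.2 [ -8.9 -11.    6.2]
```

```bash

python3 -m handwheel '[{"sx":-0.0013,"finger_gap":20},{"sx":-0.0025,"finger_gap":20},{"sx":-0.005,"finger_gap":20},{"sx":-0.0075,"finger_gap":20},{"sx":-0.01,"finger_gap":20},{"sx":-0.015,"finger_gap":20},{"sx":-0.02,"finger_gap":20},{"sx":-0.025,"finger_gap":20}]' | head -1; python3 guard.py 15
python3 -m handwheel '[{"sx":-0.025,"finger_gap":20},{"sx":-0.0625,"finger_gap":20},{"sx":-0.1,"finger_gap":20},{"sx":-0.15,"finger_gap":20},{"sx":-0.2,"finger_gap":20},{"sx":-0.25,"finger_gap":20},{"sx":-0.3,"finger_gap":20},{"sx":-0.345,"finger_gap":20}]' | head -1; python3 guard.py 15
python3 -m handwheel '[{"sz":-0.1,"finger_gap":20},{"sz":-0.15,"finger_gap":20},{"sz":-0.15,"finger_gap":20},{"sz":-0.15,"finger_gap":20}]'
python3 - <<'E'
from h import *
w=optics.snapshot("wrist"); s=optics.snapshot("side")
b=cv2.resize(s["pixels"][190:310,190:430],(480,240)); a=cv2.resize(w["pixels"][:400,180:480],(300,400)); cv2.imwrite("pics/w7.png",np.hstack([a,cv2.copyMakeBorder(b,0,160,0,0,0)]))
for z in(92,22.3): print(*plan([395.8,270.5,z],66.3))
E
```

```text
time: 21.78
push -0.9  tip x -0.3 lat 1.8 z 34.4 [ 0.3  0.9 -1.4]
time: 22.78
push 0.1  tip x -139.8 lat 2.0 z 34.1 [-0.8  0.4 -0.9]
time: 23.28
tool_pos: [373.9, 59.4, 93.2]
tcp_rot: [-180.0, 0.0, 55.5]
ft_force: [0.2, 0.2, -1.3]
finger_gap: 22.6
grip_force: 108.0
[ -0.12   0.07 -10.76] [ 186.5  -100.97    0.8 ]
[ -0.12   0.07 -10.76] [ 186.6  -100.84   70.5 ]
```

View pics/w7.png

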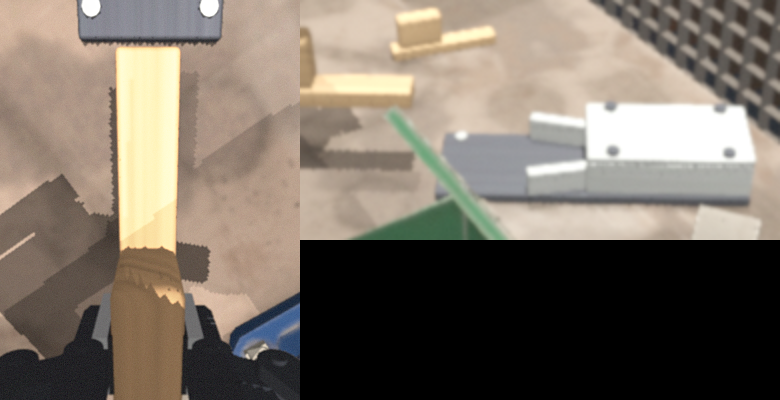

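The bed at (490,165) is empty, so the coupon is in the tunnel, and the stick sits straight in the grip. I'll carry it back to its old spot.

In the tool's units: 186.5 mm / 400 = 0.4663, 150 mm / 400 = 0.375, -10.8 degrees / 60 = -0.18.

```bash

python3 -m handwheel '[{"az":-0.05,"sx":0.125,"sy":-0.0675,"finger_gap":20},{"az":-0.1,"sx":0.25,"sy":-0.135,"finger_gap":20},{"az":-0.15,"sx":0.375,"sy":-0.2025,"finger_gap":20},{"az":-0.18,"sx":0.4663,"sy":-0.2525,"finger_gap":20},{"az":-0.18,"sx":0.4663,"sy":-0.2525,"finger_gap":20},{"az":-0.18,"sx":0.4663,"sy":-0.2525,"finger_gap":20},{"az":-0.18,"sx":0.4663,"sy":-0.2525,"sz":0.075,"finger_gap":20},{"az":-0.18,"sx":0.4663,"sy":-0.2525,"sz":0.125,"finger_gap":20}]' | head -2
python3 -m handwheel '[{"sz":0.02,"finger_gap":20},{"sz":0.035,"finger_gap":20},{"sz":0.0425,"finger_gap":20},{"sz":0.045,"finger_gap":20},{"sz":0.045,"finger_gap":20},{"sz":0.045,"finger_gap":20}]'
```

```text
time: 24.38
tool_pos: [396.3, 269.0, 42.8]
time: 25.12
tool_pos: [397.1, 270.8, 26.7]
tcp_rot: [180.0, -0.0, 66.4]
ft_force: [0.3, -0.2, -0.6]
finger_gap: 22.8
grip_force: 107.9
```

In the tool's units: 3 mm / 400 = 0.0075, 2.5 mm / 400 = 0.0063.

```bash

python3 -m handwheel '[{"sz":0.0025,"finger_gap":20},{"sz":0.005,"finger_gap":20},{"sz":0.0063,"finger_gap":20},{"sz":0.0075,"finger_gap":20},{"sz":0.0075,"finger_gap":20}]'|sed -n 2,4p;  python3 -m handwheel '[{"sz":0.0013,"finger_gap":20},{"sz":0.0025,"finger_gap":20},{"sz":0.0025,"finger_gap":20}]'|sed -n 2,4p; python3 -m handwheel '[{"sz":0.0013,"finger_gap":20},{"sz":0.0013,"finger_gap":20}]'|sed -n 2,4p
```

```text
tool_pos: [396.9, 270.6, 23.2]
tcp_rot: [-180.0, 0.0, 66.3]
ft_force: [-0.4, -0.7, -1.2]
tool_pos: [396.9, 270.6, 22.3]
tcp_rot: [-180.0, 0.0, 66.3]
ft_force: [-0.1, 0.3, -0.8]
tool_pos: [397.0, 270.6, 22.2]
tcp_rot: [-180.0, 0.0, 66.3]
ft_force: [-2.5, -1.7, 5.7]
```

Contact with the bench (5.7 N). I'll open and lift clear; as the pads swing back on opening, the fingers stay beside the stick.

The manual's scale: shifts go in shares of 400 mm and turns go in shares of 60 degrees. Converting my numbers, -160 mm / 400 = -0.4, -120 mm / 400 = -0.3.

```bash

python3 -m handwheel '[{"finger_gap":40},{"finger_gap":60},{"finger_gap":85},{"finger_gap":85},{"finger_gap":85},{"finger_gap":85},{"finger_gap":85},{"finger_gap":85}]' | sed -n 4,6p
python3 -m handwheel '[{"sz":-0.025,"finger_gap":85},{"sz":-0.075,"finger_gap":85},{"sz":-0.175,"finger_gap":85},{"sz":-0.3,"finger_gap":85},{"sz":-0.4,"finger_gap":85},{"sz":-0.4,"finger_gap":85},{"sz":-0.4,"finger_gap":85},{"sz":-0.4,"finger_gap":85}]'
python3 - <<'E'
from h import *
w=optics.snapshot("wrist"); s=optics.snapshot("side")
b=cv2.resize(s["pixels"][150:350,190:430],(360,300)); a=cv2.resize(w["pixels"],(400,300)); cv2.imwrite("pics/w8.png",np.hstack([a,b]))
E
```

```text
ft_force: [0.1, -0.5, -0.2]
finger_gap: 85.0
grip_force: 0.0
time: 28.38
tool_pos: [396.0, 270.1, 180.3]
tcp_rot: [-179.9, 0.1, 66.3]
ft_force: [0.3, 0.3, 0.2]
finger_gap: 84.8
grip_force: 0.0
```

View pics/w8.png

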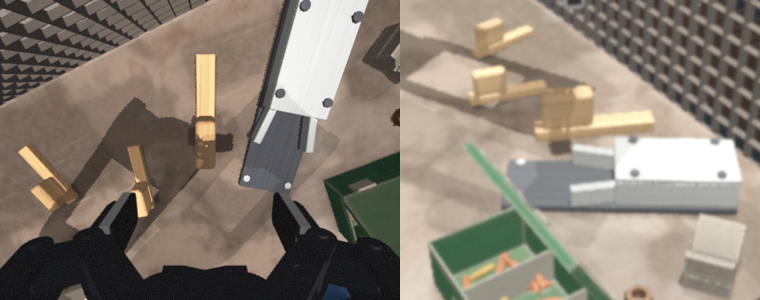

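The stick lies flat with its grip up at (205,110), clear of the guide. The bed is empty and everything else looks untouched, so I'm handing in.

```bash
python3 -c "
from bench import workorder
print(workorder.hand_in())"
```

```text
the job is handed in; nothing more can be done
None
```

The job is handed in after about 28 s of robot time: the coupon was pressed home for about a second at 13–14 N at the wrist (an estimated 12 N on the stop after friction), and the stick lies flat, grip up, clear of the guide.

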